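# Tip out a few bench dogs from the cup

## Robot

A 6-joint arm with a two-finger parallel gripper is mounted at the origin on the work surface. World frame = base frame: x ahead of the robot, y to its left, z up, the work surface at z = 0. Lengths are in m, angles in degrees, forces in N, time in s.
With the tool pointing down it reaches from about 0.35 to 0.875 m from the base axis. Payload 4.2 kg.
Tool frame: the origin (TCP) lies on the front face of the gripper's body, between the roots of the fingers; the fingertips stand finger_overhang ahead of it and the grasp point (between the pads) lies 51 mm ahead of it (finger_overhang is the distance from the TCP to the fingertips, in m); z points along the fingers, y is the line along which they close (so a half turn about z gives the same grasp; the last joint's range is limited). The gripper opens to 87 mm and grips with 3 to 60 N. Pads are 19 mm wide; open, the fingers measure 117 mm over their backs; the gripper's body (75 mm by 190 mm) begins 51 mm behind the grasp point.
Start: joints at [80.42, 22.042, 0.453, 0, -68.411, -14.817], TCP at [0.258, 0.569, 0.292] pointing down, gripper open.
Joint ranges: [-179.83, 179.83], [-69.29, 118.12], [-61.27, 80.66], [-181.25, 117.63], [-171.15, -9.14], [-177.46, 177.46]. Speed limits (degrees/s): [159.86, 159.86, 180, 180, 180, 180].

## Interface

Orientations are given as a 3x3 rotation matrix whose columns are the frame's x, y, z axes.
In Python, from station import sense, capture, camera_model, finish_job, finger_overhang gives the robot as it stands. The module is installed in compiled form; this text tells all that it offers.
- The arm moves only by the tool jog_arm, never from a script. Its argument "rows" is a list that holds one entry, the list of rows, each a list of 4 numbers: the shift along the tool's x, y, z in m, then the turn about the tool's z in rad. A call has 1 to 20 rows; each row shifts and turns the commanded pose from where the row before left it, along the tool's axes as they then stand; what a row does not reach is not made up. A row lasts 1/8 s, in which the tool goes at most 62.5 mm and 10.7 degrees, less where a joint would pass 70% of its speed; a pose out of reach is approached as far as the arm can. A call is refused whole if a number of a shift passes 0.0625 or a number of a turn 0.188, either way. A call with a gripper value outside its range is refused whole. "claw" is the opening, from 0 (shut) to 1 (fully open), set as the call begins (left out, the last holds). The fingers move at their own pace and stop on an object; the grip force is fixed at half the most. Time passes only in rows, so rows that do not move let the fingers close. It gives the time, the measured TCP pose, the force, the opening and the grip force at its end, in the units of the state.
- sense(): the state, without advancing time (a new reading comes with each control period).
- capture(name): name is "scene" or "top" or "wrist"; returns the picture (420x560x3 uint8, red, green, blue); there is no depth.
- camera_model(name): a dict with "fovy" (degrees; the focal length in pixels is half the picture's height over the tangent of half this angle, whatever the lens; pixels are square), "cx", "cy" (the principal point, pixels), "k1" (the pictures are not rectified: a ray, as slopes to the right and down, at radius r is drawn at 1 + k1 r^2 times it, then the intrinsics apply), "eye" and "rotation" of the camera in the world. Camera axes: x right, y down, z forward; pixel columns grow to the right and rows downward; lengths in m; the calibration is good to about 2 mm. A picture is of the moment at which its call begins: read the wrist's pose just before it. camera_model takes no time and is no camera call; for the wrist camera it gives the pose at the moment of the call.
- finish_job(): hands the job in; it is judged then, once.
The state is a dict: "time_s": time; "joints": joint angles; "joint_velocities": joint speeds; "effort": joint torques, N m; "tcp_pos": TCP position; "ee_rot": TCP orientation; "wrist_force": force on the tool from outside, world axes, zero at the start; "moment": the same for the moment, N m; "gripper_width": opening from 0.0 (shut) to 1.0 (fully open); "gripper_force": force on a finger pad.
Only numpy, scipy, OpenCV 4.12 (cv2) and the standard library are available. Lean on these libraries where they do the work, as an engineer would, in place of code of your own. Each camera call takes 0.05 s, during which the arm holds its last target. There are 200 camera calls.

## Task

Lift the wooden cup out of its bay in the carton by its tall back board, keeping all six bench dogs (short metal pins) in it. Close above the tray, tilt it slowly until some dogs roll out over the low front lip, and hold it tilted until at least two and at most four lie in the tray, with the others still in the cup. Then bring the cup level, set it down upright in the bay it came from and let go; drop nothing beside the tray and leave the other things alone.

Things in the scene. Friction and masses are not known exactly. Their poses are not given: they have to be found in the camera images.
- cup: loose plywood cup, about 200 g empty, open above. Origin at its underside, z up, x from the low front lip to the tall back board, y across. Base 86 mm (x -41 to +45) by 82 mm, floor 6 mm, inside 70 by 70 mm centred on the origin. Side walls 6 mm thick, 66 mm high. The dogs lie across it (along y) piled 3, 2, 1, the top one reaching 66 mm above the underside.
- cup_grip (a point): point on the cup's back board, 122 mm above the underside, mid-thickness and mid-width. The board is 10 mm thick (x +35 to +45 mm), 82 mm wide, 145 mm high; its upper part is the grip, pinched across its thickness from above. Axes as the cup's.
- cup_mid (a point): point in the middle of the cup's inside, 35 mm above its underside; a dog whose centre is within 45 mm of it is in the cup. Axes as the cup's.
- cup_lip (a point): middle of the outer top edge of the cup's front lip (x -41 mm, 10.5 mm above the underside); the lip is 6 mm thick. Tilted slowly, front down, the upper three dogs roll out over it nearly together at 0.4 to 0.6 rad, felt as a drop in weight of about 2 N; at about 0.7 rad the whole bottom row follows. Axes as the cup's.
- dog1: loose aluminium bench dog: a plain solid round pin 22 mm diameter, 66 mm long, 66 g; origin at its centre, its y axis along the pin. All six dogs are alike and start in the cup.
- dog2: loose aluminium bench dog: a plain solid round pin 22 mm diameter, 66 mm long, 66 g; origin at its centre, its y axis along the pin. All six dogs are alike and start in the cup.
- dog3: loose aluminium bench dog: a plain solid round pin 22 mm diameter, 66 mm long, 66 g; origin at its centre, its y axis along the pin. All six dogs are alike and start in the cup.
- dog4: loose aluminium bench dog: a plain solid round pin 22 mm diameter, 66 mm long, 66 g; origin at its centre, its y axis along the pin. All six dogs are alike and start in the cup.
- dog5: loose aluminium bench dog: a plain solid round pin 22 mm diameter, 66 mm long, 66 g; origin at its centre, its y axis along the pin. All six dogs are alike and start in the cup.
- dog6: loose aluminium bench dog: a plain solid round pin 22 mm diameter, 66 mm long, 66 g; origin at its centre, its y axis along the pin. All six dogs are alike and start in the cup.
- tray: dark wooden open tray fixed to the bench, 170 mm square (sides along x and y), 45 mm high, walls and floor 6 mm thick; origin at the centre of its underside, z up.
- carton: open cardboard carton fixed to the bench, 126 mm (x) by 332 mm (y), 95 mm high, walls, floor and dividers 5 mm thick. Two full-height dividers make three bays in a row along y, 109 mm apart, each 116 by 104 mm inside. The cup stands in one, its board on the carton's +x side; a bottle and a can stand in the others. Origin at the centre of its underside, z up.
- glue: bystander: closed white plastic glue bottle, 60 mm diameter, 130 mm high, standing in a bay of the carton; origin at the centre of its underside.
- spray: bystander: closed aluminium spray can, 56 mm diameter, 135 mm high, standing in a bay of the carton; origin at the centre of its underside.
- plane: bystander: dark steel hand plane, 160 mm long (x), 55 mm wide, about 60 mm high, lying on the bench; origin at the centre of its underside.
- mallet: bystander: wooden mallet lying on the bench, 230 mm long along x, head 60 mm diameter and 100 mm across (y) at +x; origin on the bench below the handle line, 70 mm from the head's centre.
Mind the look-alikes: they are no part of the job. There is more than one size of the tray; the job needs the middle-sized.

How it is judged (in metres and radians):
On the way, in this order (a step that is already met when the one before it is completed fails the run):
1. the cup is lifted upright out of the carton (its underside above the rim) with all six bench dogs in it (z of cup in the frame of carton above 0.1 m and angle between cup's own z axis and vertical below 0.3 rad and distance between each of dog1, dog2, dog3, dog4, dog5, dog6 and cup_mid below 0.045 m), for 0.1 s.
2. the cup is held tilted by 0.3 rad or more for half a second with two or more dogs out of it, and each dog is either in the cup or low in the tray (angle between cup's own z axis and vertical above 0.3 rad and contact force between the fingers and cup above 0.5 N and ((distance between dog1 and cup_mid above 0.045 m and distance between any of dog2, dog3, dog4, dog5, dog6 and cup_mid above 0.045 m) or (distance between dog2 and cup_mid above 0.045 m and distance between any of dog3, dog4, dog5, dog6 and cup_mid above 0.045 m) or (distance between dog3 and cup_mid above 0.045 m and distance between any of dog4, dog5, dog6 and cup_mid above 0.045 m) or (distance between dog4 and cup_mid above 0.045 m and distance between any of dog5, dog6 and cup_mid above 0.045 m) or (distance between dog5 and cup_mid above 0.045 m and distance between dog6 and cup_mid above 0.045 m)) and (distance between dog1 and cup_mid below 0.045 m or (horizontal distance between dog1 and tray below 0.096 m and height (world z) of dog1 below 0.05 m)) and (distance between dog2 and cup_mid below 0.045 m or (horizontal distance between dog2 and tray below 0.096 m and height (world z) of dog2 below 0.05 m)) and (distance between dog3 and cup_mid below 0.045 m or (horizontal distance between dog3 and tray below 0.096 m and height (world z) of dog3 below 0.05 m)) and (distance between dog4 and cup_mid below 0.045 m or (horizontal distance between dog4 and tray below 0.096 m and height (world z) of dog4 below 0.05 m)) and (distance between dog5 and cup_mid below 0.045 m or (horizontal distance between dog5 and tray below 0.096 m and height (world z) of dog5 below 0.05 m)) and (distance between dog6 and cup_mid below 0.045 m or (horizontal distance between dog6 and tray below 0.096 m and height (world z) of dog6 below 0.05 m))), for 0.5 s.
At the end, for the whole second after the job is handed in: Two to four bench dogs lie in the tray (centres within 96 mm of its middle, under 50 mm high), all others are in the cup, and the cup stands released and still on the floor of its own bay: within 40 mm of its first place, under 12 mm above the carton's underside, tilted under 0.1 rad (((distance between dog1 and cup_mid above 0.045 m and distance between any of dog2, dog3, dog4, dog5, dog6 and cup_mid above 0.045 m) or (distance between dog2 and cup_mid above 0.045 m and distance between any of dog3, dog4, dog5, dog6 and cup_mid above 0.045 m) or (distance between dog3 and cup_mid above 0.045 m and distance between any of dog4, dog5, dog6 and cup_mid above 0.045 m) or (distance between dog4 and cup_mid above 0.045 m and distance between any of dog5, dog6 and cup_mid above 0.045 m) or (distance between dog5 and cup_mid above 0.045 m and distance between dog6 and cup_mid above 0.045 m)) and ((distance between dog1 and cup_mid below 0.045 m and distance between any of dog2, dog3, dog4, dog5, dog6 and cup_mid below 0.045 m) or (distance between dog2 and cup_mid below 0.045 m and distance between any of dog3, dog4, dog5, dog6 and cup_mid below 0.045 m) or (distance between dog3 and cup_mid below 0.045 m and distance between any of dog4, dog5, dog6 and cup_mid below 0.045 m) or (distance between dog4 and cup_mid below 0.045 m and distance between any of dog5, dog6 and cup_mid below 0.045 m) or (distance between dog5 and cup_mid below 0.045 m and distance between dog6 and cup_mid below 0.045 m)) and (distance between dog1 and cup_mid below 0.045 m or (horizontal distance between dog1 and tray below 0.096 m and height (world z) of dog1 below 0.05 m)) and (distance between dog2 and cup_mid below 0.045 m or (horizontal distance between dog2 and tray below 0.096 m and height (world z) of dog2 below 0.05 m)) and (distance between dog3 and cup_mid below 0.045 m or (horizontal distance between dog3 and tray below 0.096 m and height (world z) of dog3 below 0.05 m)) and (distance between dog4 and cup_mid below 0.045 m or (horizontal distance between dog4 and tray below 0.096 m and height (world z) of dog4 below 0.05 m)) and (distance between dog5 and cup_mid below 0.045 m or (horizontal distance between dog5 and tray below 0.096 m and height (world z) of dog5 below 0.05 m)) and (distance between dog6 and cup_mid below 0.045 m or (horizontal distance between dog6 and tray below 0.096 m and height (world z) of dog6 below 0.05 m)) and distance of cup from where it was at the start of the episode below 0.04 m and angle between cup's own z axis and vertical below 0.1 rad and z of cup in the frame of carton below 0.012 m and linear speed of cup below 0.02 m/s and linear speed of each of dog1, dog2, dog3, dog4, dog5, dog6 below 0.05 m/s); the robot touches nothing.
It fails at once if the bottle or the can in the carton is knocked (tilted over 0.3 rad or moved over 40 mm) (angle between any of glue, spray's own z axis and vertical above 0.3 rad or distance of any of glue, spray from where it was at the start of the episode above 0.04 m).
It fails at once if the plane or the mallet is moved over 30 mm (distance of any of plane, mallet from where it was at the start of the episode above 0.03 m).
It fails at once if the cup is dropped (faster than 0.6 m/s and not in the fingers) (linear speed of cup above 0.6 m/s and contact force between the fingers and cup below 0.1 N).
It fails at once if dogs are dropped from a height (one falls faster than 2.2 m/s) (linear speed of any of dog1, dog2, dog3, dog4, dog5, dog6 above 2.2 m/s).
It also fails if it takes over 67 s, if anything falls off the work surface, if the arm or the gripper's body presses on something with over 40 N, if the wrist force passes 120 N, or if a joint passes its speed limit or range.

## Working session

There is one attempt and no reset: what is moved stays moved. The work goes in short steps, Python scripts to look and compute and a tool call to move; the robot and the scene stay as the last step left them, time stands still between calls to the robot, and variables do not carry over. Pictures are saved under pics/ and viewed, at most 10 in all, crops included, and the job is handed in when it is done.

Besides the shell and the picture viewer there is one more tool, called after "Request:" by a JSON object that holds its "fn" and its "kwargs". jog_arm: Moves the arm, as the interface text tells. Its arguments: {"type":"object","properties":{"rows":{"type":"array"},"claw":{"type":"number"}},"required":["rows"]}

```bash
mkdir -p pics
python3 - <<'E'
from station import *
import cv2,numpy as np
s=sense();print({k:np.round(v,3).tolist() for k,v in s.items()},finger_overhang)
for n in("scene","top"):
    cv2.imwrite(f"pics/{n}0.png",capture(n)[:,:,::-1]);print(n,camera_model(n))
E
```

```text
{'time_s': 0.0, 'joints': [80.419, 22.09, 0.381, -0.028, -68.412, -14.817], 'joint_velocities': [-0.058, -0.051, 0.038, -0.024, 0.077, -0.041], 'effort': [-0.002, -39.066, 18.74, 4.22, 0.011, -0.0], 'tcp_pos': [0.258, 0.569, 0.291], 'ee_rot': [[0.911, -0.413, -0.001], [-0.413, -0.911, -0.002], [0.0, 0.002, -1.0]], 'wrist_force': [-0.259, -0.408, 0.3], 'moment': [0.005, 0.019, -0.017], 'gripper_force': 0.0, 'gripper_width': 1.002} 0.0697
scene {'fovy': 57.77008699568564, 'cx': 280.19862159075177, 'cy': 212.69103945422563, 'k1': -0.06882989569446821, 'eye': array([ 1.11450618, -0.87149402,  0.73864606]), 'rotation': array([[ 0.8044933 ,  0.29531877, -0.51534198],
       [ 0.59370395, -0.42538131,  0.68305663],
       [-0.0174974 , -0.85547505, -0.51754834]])}
top {'fovy': 45.63713460698409, 'cx': 282.7876669997215, 'cy': 218.91236804121715, 'k1': -0.05225914339938121, 'eye': array([ 0.26524904, -0.07548426,  1.26222293]), 'rotation': array([[ 0.02603073, -0.98114904,  0.19149141],
       [-0.99958908, -0.02784687, -0.00679871],
       [ 0.01200299, -0.19123574, -0.98147074]])}
```

View pics/scene0.png

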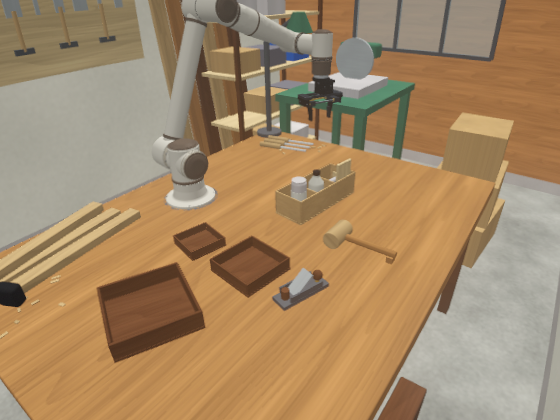

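View pics/top0.png

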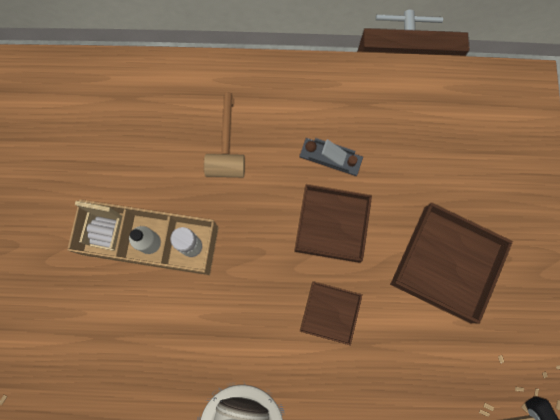

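The cup is in the left-hand (+y) bay, with its board at about (93,206). The middle-sized tray is at about (333,223), the plane at (331,155), and the bottle and can at (143,240) and (185,242). Next I'll zoom in to pick exact corners.

```bash
cat > h.py <<'E'
from station import *
import cv2,numpy as np
def cast(m,uv,z):
    uv=np.atleast_2d(np.float64(uv)); f=210/np.tan(np.radians(m["fovy"]/2))
    d=(uv-[m["cx"],m["cy"]])/f; s=d.copy()
    for _ in range(20): s=d/(1+m["k1"]*(s**2).sum(1,keepdims=True))
    r=np.c_[s,np.ones(len(s))]@np.array(m["rotation"]).T; e=np.array(m["eye"])
    return e+r*((z-e[2])/r[:,2:])
def proj(m,p):
    c=(np.atleast_2d(p)-m["eye"])@np.array(m["rotation"]); s=c[:,:2]/c[:,2:]
    f=210/np.tan(np.radians(m["fovy"]/2)); return s*(1+m["k1"]*(s**2).sum(1,keepdims=True))*f+[m["cx"],m["cy"]]
E
python3 - <<'E'
from h import *
m=camera_model("top");im=cv2.imread("pics/top0.png")
# tray by dark mask
hsv=cv2.cvtColor(im,cv2.COLOR_BGR2HSV)
mk=(hsv[:,:,2]<95).astype(np.uint8);mk=cv2.morphologyEx(mk,cv2.MORPH_CLOSE,np.ones((5,5)))
for c in cv2.findContours(mk,0,2)[0]:
    if cv2.contourArea(c)>1500:
        b=cv2.boxPoints(cv2.minAreaRect(c));print(cv2.contourArea(c),b.round().tolist(),cast(m,b,.045).round(3)[:,:2].tolist())
print(cast(m,[[306,185],[371,190],[362,262],[295,253]],.045).round(3))
a=cv2.resize(im[190:285,60:225],None,fx=4.8,fy=4.8,interpolation=cv2.INTER_CUBIC)
cv2.imwrite("pics/crop.png",a)
print("board",cast(m,[[77,203],[109,209]],.15),"carton",cast(m,[[74,202],[215,219],[209,272],[69,252]],.095))
E
```

```text
2528.0 [[299.0, 332.0], [312.0, 281.0], [363.0, 294.0], [350.0, 345.0]] [[0.23, -0.13], [0.35, -0.159], [0.322, -0.282], [0.202, -0.251]]
8612.0 [[388.0, 284.0], [427.0, 200.0], [517.0, 242.0], [477.0, 326.0]] [[0.348, -0.344], [0.561, -0.447], [0.459, -0.671], [0.251, -0.561]]
4468.0 [[294.0, 251.0], [305.0, 184.0], [373.0, 195.0], [362.0, 263.0]] [[0.422, -0.114], [0.593, -0.139], [0.569, -0.309], [0.399, -0.28]]
2447.5 [[357.0, 51.0], [358.0, 28.0], [470.0, 32.0], [469.0, 56.0]] [[0.966, -0.271], [1.038, -0.274], [1.04, -0.582], [0.967, -0.575]]
[[ 0.591 -0.14   0.045]
 [ 0.583 -0.304  0.045]
 [ 0.401 -0.281  0.045]
 [ 0.418 -0.116  0.045]]
board [[0.50603396 0.389704   0.15      ]
 [0.49404827 0.31425959 0.15      ]] carton [[0.52020424 0.42029448 0.095     ]
 [0.48819003 0.07777344 0.095     ]
 [0.36189106 0.08532168 0.095     ]
 [0.39899973 0.41947561 0.095     ]]
```

View pics/crop.png

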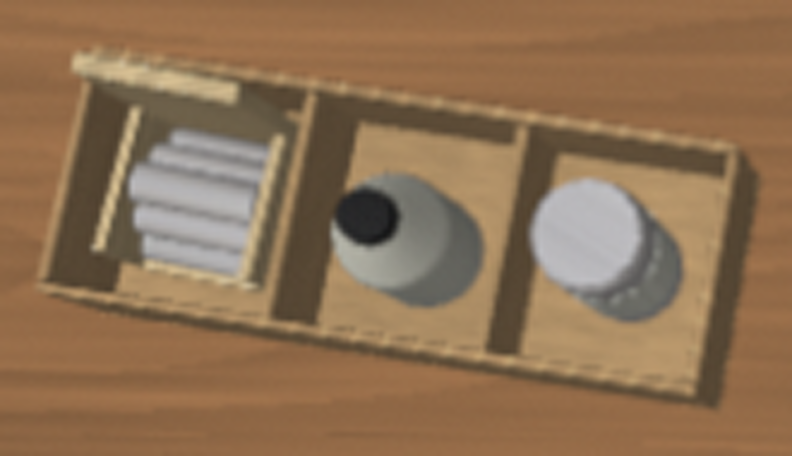

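The crop puts the board's top edge between crop (75,63) and (239,90), i.e. full-frame (75.2,202.7) to (109.4,208.4). All six dogs are in the cup. I can only turn about the tool's z, so I'll pinch the board across its 82 mm width. That makes the grip a hinge, and I can tilt the cup by pushing it against the tray wall.

Request:
{"fn": "jog_arm", "kwargs": {"rows": [[[0.052,0.016,0,0],[0.052,0.016,0,0],[0.052,0.016,0,0],[0.052,0.016,0,0],[0.052,0.017,0,0],[0.05,0.017,0,0],[0,0,0,-0.1],[0,0,0,-0.1],[0,0,0,-0.1],[0,0,0,0],[0,0,0,0]]], "claw": 1}}

```text
time_s: 1.48
tcp_pos: [0.4998, 0.3519, 0.292]
ee_rot: [[0.992, -0.127, -0.0], [-0.127, -0.992, -0.0], [-0.0, 0.0, -1.0]]
wrist_force: [-0.4, 0.3, -0.4]
gripper_width: 1.0
gripper_force: 0.0
```

Run:
```python
from h import *
s=sense();print({k:np.round(s[k],4).tolist() for k in("time_s","joints","tcp_pos","ee_rot","wrist_force")})
print(cast(camera_model("top"),[[75.2,202.7],[109.4,208.4]],.15))
m=camera_model("wrist");im=capture("wrist");cv2.imwrite("pics/w1.png",im[:,:,::-1]);print(m)
t=s["tcp_pos"];R=np.array(s["ee_rot"]);print(proj(m,[t+R@[0,0,.07],t+R@[0,.041,.14],t+R@[0,-.041,.14]]))
```

```text
{'time_s': 1.475, 'joints': [50.2968, 20.731, -1.5898, -0.0055, -67.714, 32.419], 'tcp_pos': [0.4998, 0.3519, 0.292], 'ee_rot': [[0.9919, -0.1268, -0.0005], [-0.1268, -0.9919, -0.0004], [-0.0004, 0.0005, -1.0]], 'wrist_force': [-0.4306, 0.3375, -0.3839]}
[[0.50662355 0.39396443 0.15      ]
 [0.49547294 0.31346904 0.15      ]]
{'fovy': 69.04840511625429, 'cx': 279.7812826327268, 'cy': 210.21424926006253, 'k1': 0.004280201553736784, 'eye': array([0.58182628, 0.34173054, 0.3847397 ]), 'rotation': array([[-0.12673533, -0.94641809, -0.29703694],
       [-0.99193555,  0.12134913,  0.03658223],
       [ 0.00142309,  0.29927776, -0.95416497]])}
[[280.02085528 261.31564666]
 [330.57332429 221.59920751]
 [229.15717264 221.62287456]]
```

View pics/w1.png

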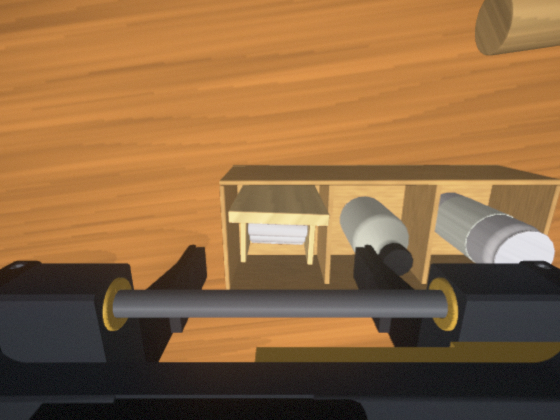

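The wrist view shows the board's top strip running from about (230,216) to (328,217), a little left of the projected finger midline, which is at column 280.

Run:
```python
from h import *
m=camera_model("wrist");im=cv2.imread("pics/w1.png");s=sense();t=s["tcp_pos"];R=np.array(s["ee_rot"])
g=im.astype(int)
for v in (214,217): 
    print(v,[(u,g[v,u].sum()) for u in list(range(224,238))+list(range(320,336))])
for u in(250,280,310): print(u,[(v,g[v,u].sum()) for v in range(204,228)])
p=cast(m,[[230,217],[328,217],[280,217]],.15);print(p,(p-t)@R)
a=cv2.resize(im[175:245,215:345],None,fx=6,fy=6,interpolation=cv2.INTER_CUBIC);cv2.imwrite("pics/w1c.png",a)
```

```text
214 [(224, np.int64(466)), (225, np.int64(391)), (226, np.int64(302)), (227, np.int64(314)), (228, np.int64(474)), (229, np.int64(615)), (230, np.int64(650)), (231, np.int64(651)), (232, np.int64(649)), (233, np.int64(651)), (234, np.int64(650)), (235, np.int64(648)), (236, np.int64(644)), (237, np.int64(634)), (320, np.int64(429)), (321, np.int64(431)), (322, np.int64(430)), (323, np.int64(429)), (324, np.int64(439)), (325, np.int64(436)), (326, np.int64(429)), (327, np.int64(429)), (328, np.int64(424)), (329, np.int64(457)), (330, np.int64(499)), (331, np.int64(505)), (332, np.int64(514)), (333, np.int64(519)), (334, np.int64(528)), (335, np.int64(525))]
217 [(224, np.int64(477)), (225, np.int64(415)), (226, np.int64(305)), (227, np.int64(285)), (228, np.int64(421)), (229, np.int64(605)), (230, np.int64(647)), (231, np.int64(651)), (232, np.int64(646)), (233, np.int64(653)), (234, np.int64(645)), (235, np.int64(636)), (236, np.int64(621)), (237, np.int64(617)), (320, np.int64(626)), (321, np.int64(632)), (322, np.int64(637)), (323, np.int64(641)), (324, np.int64(640)), (325, np.int
[... 1391 characters left out ...]
08, np.int64(297)), (209, np.int64(301)), (210, np.int64(304)), (211, np.int64(302)), (212, np.int64(307)), (213, np.int64(376)), (214, np.int64(524)), (215, np.int64(607)), (216, np.int64(618)), (217, np.int64(615)), (218, np.int64(613)), (219, np.int64(617)), (220, np.int64(614)), (221, np.int64(610)), (222, np.int64(613)), (223, np.int64(611)), (224, np.int64(605)), (225, np.int64(591)), (226, np.int64(597)), (227, np.int64(586))]
[[0.50815414 0.39159399 0.15      ]
 [0.49806448 0.31268632 0.15      ]
 [0.50300684 0.35134382 0.15      ]] [[ 3.26906628e-03 -4.04788735e-02  1.42021471e-01]
 [ 3.24437712e-03  3.90712403e-02  1.42047230e-01]
 [ 3.25583189e-03  9.90857080e-05  1.42034610e-01]]
```

View pics/w1c.png

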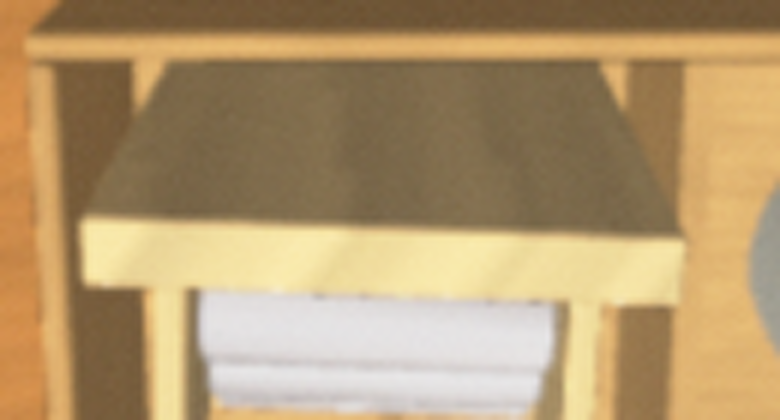

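The board centre is at tool (+2.5, −1.3) mm with a yaw of about +0.037 rad. I'll correct for that, descend partway and check again.

Request:
{"fn": "jog_arm", "kwargs": {"rows": [[[0.0025,-0.0013,0,0.037],[0,0,0.03,0],[0,0,0.03,0],[0,0,0,0],[0,0,0,0]]]}}

```text
time_s: 2.15
tcp_pos: [0.5033, 0.3534, 0.2335]
ee_rot: [[0.987, -0.162, 0.002], [-0.162, -0.987, 0.001], [0.002, -0.001, -1.0]]
wrist_force: [0.4, -0.1, -0.3]
gripper_width: 1.0
gripper_force: 0.0
```

Run:
```python
from h import *
s=sense();t=s["tcp_pos"];R=np.array(s["ee_rot"]);m=camera_model("wrist");im=capture("wrist")[:,:,::-1]
print(t.round(4) if hasattr(t,'round') else t)
c=proj(m,[t+R@[0,y,t[2]-.15] for y in(-.041,.041)]);print(c)
f=proj(m,[t+R@[0,y,.0697] for y in(-.0435,.0435)]);print(f)
v0=int(c[0,1])-55;a=im[v0:v0+110,190:370];cv2.imwrite("pics/w2.png",cv2.resize(a,None,fx=4.4,fy=4.4,interpolation=cv2.INTER_CUBIC));print("origin",190,v0)
```

```text
[0.5033 0.3534 0.2335]
[[215.14017646 251.51189695]
 [344.90930014 251.4738912 ]]
[[206.16546073 261.55976858]
 [353.95716977 261.51214509]]
origin 190 196
```

View pics/w2.png

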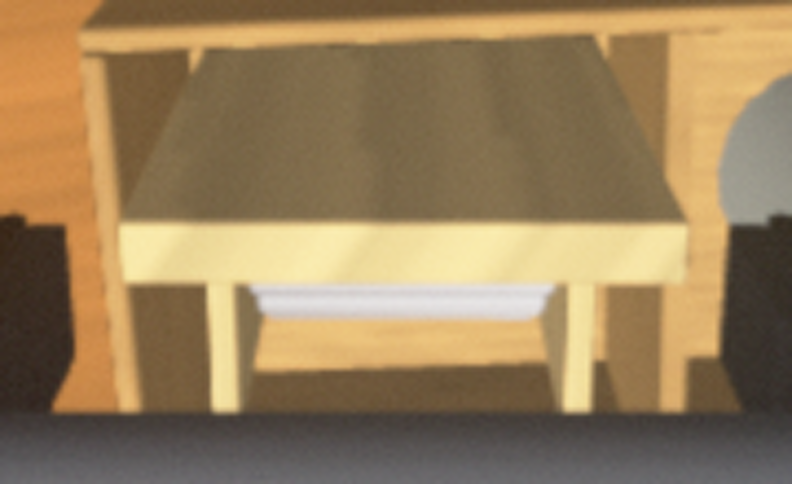

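The board now lies square between the fingers, at columns 216.9–345.4, which is about 0.7 mm off centre. I'll correct that, descend and close.

Request:
{"fn": "jog_arm", "kwargs": {"rows": [[[-0.001,0.0007,0,0],[0,0,0.014,0],[0,0,0.014,0],[0,0,0.014,0],[0,0,0.0135,0],[0,0,0,0],[0,0,0,0]]]}}

```text
time_s: 3.08
tcp_pos: [0.5018, 0.3526, 0.177]
ee_rot: [[0.987, -0.162, 0.001], [-0.162, -0.987, 0.0], [0.001, -0.0, -1.0]]
wrist_force: [0.9, -0.2, -0.3]
gripper_width: 0.996
gripper_force: 0.0
```

Request:
{"fn": "jog_arm", "kwargs": {"rows": [[[0,0,0,0],[0,0,0,0],[0,0,0,0],[0,0,0,0],[0,0,0,0]]], "claw": 0}}

```text
time_s: 3.7
tcp_pos: [0.5018, 0.3525, 0.1774]
ee_rot: [[0.987, -0.162, 0.001], [-0.162, -0.987, 0.001], [0.001, -0.001, -1.0]]
wrist_force: [-0.5, -0.1, 4.4]
gripper_width: 0.939
gripper_force: 30.0
```

Request:
{"fn": "jog_arm", "kwargs": {"rows": [[[0,0,-0.003,0],[0,0,-0.003,0],[0,0,-0.004,0],[0,0,0,0],[0,0,0,0]]]}}

```text
time_s: 4.32
tcp_pos: [0.5013, 0.3522, 0.1865]
ee_rot: [[0.987, -0.162, -0.001], [-0.162, -0.987, -0.0], [-0.0, 0.0, -1.0]]
wrist_force: [0.4, -0.5, -6.7]
gripper_width: 0.94
gripper_force: 30.0
```

Run:
```python
from h import *
s=sense();print({k:np.round(s[k],3).tolist() for k in("tcp_pos","wrist_force","moment","gripper_force")})
a=capture("wrist")[:,:,::-1];b=capture("scene")[:,:,::-1][110:230,240:400]
cv2.imwrite("pics/l1.png",np.hstack([cv2.resize(a,(400,300)),cv2.resize(b,(400,300))]))
```

```text
{'tcp_pos': [0.501, 0.352, 0.186], 'wrist_force': [0.376, -0.515, -6.674], 'moment': [-0.006, -0.213, 0.038], 'gripper_force': 29.999}
```

View pics/l1.png

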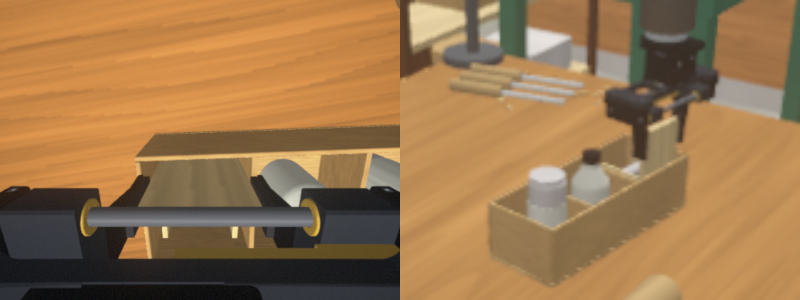

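The cup is held with its full weight of about 6 N, and the moment of 0.21 N m is carried by the pad friction, so it hasn't sagged. The left panel shows the board between the pads, and the right panel shows the carton undisturbed. I'll lift it out gently.

Request:
{"fn": "jog_arm", "kwargs": {"rows": [[[0,0,-0.005,0],[0,0,-0.009,0],[0,0,-0.012,0],[0,0,-0.012,0],[0,0,-0.012,0],[0,0,-0.012,0],[0,0,-0.012,0],[0,0,-0.012,0],[0,0,-0.012,0],[0,0,-0.012,0],[0,0,-0.009,0],[0,0,-0.005,0],[0,0,0,0],[0,0,0,0],[0,0,0,0]]]}}

```text
time_s: 6.3
tcp_pos: [0.5014, 0.3522, 0.3102]
ee_rot: [[0.987, -0.162, -0.001], [-0.162, -0.987, -0.001], [-0.001, 0.001, -1.0]]
wrist_force: [0.5, -0.3, -6.9]
gripper_width: 0.94
gripper_force: 30.0
```

Run:
```python
from h import *
s=sense();t=s["tcp_pos"];R=np.array(s["ee_rot"])
print({k:np.round(s[k],3).tolist() for k in("tcp_pos","wrist_force","moment","gripper_force","joints")})
im=capture("scene");m=camera_model("scene");u,v=proj(m,[t+[0,0,-.11]])[0].astype(int);print(u,v)
w=capture("wrist")
b=im[v-60:v+60,u-80:u+80,::-1]
cv2.imwrite("pics/l2.png",np.hstack([cv2.resize(b,(400,300),interpolation=cv2.INTER_CUBIC),cv2.resize(w[:,:,::-1],(400,300))]))
```

```text
{'tcp_pos': [0.501, 0.352, 0.31], 'wrist_force': [0.534, -0.313, -6.859], 'moment': [-0.048, -0.28, -0.008], 'gripper_force': 29.999, 'joints': [50.205, 20.219, 0.299, -0.007, -70.141, 30.469]}
344 148
```

View pics/l2.png

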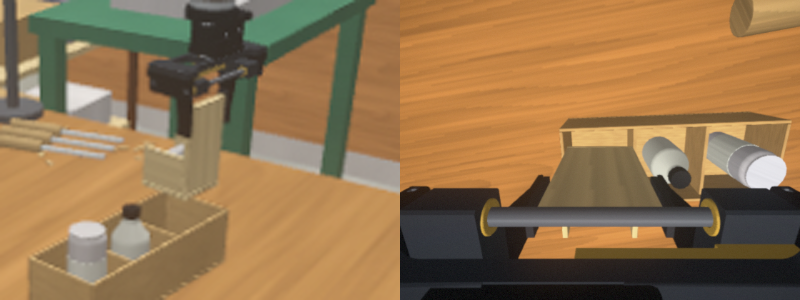

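The left panel shows the cup clear of the carton and upright, and the right panel shows the wrist view. I want to pour from the tray's open +y side, but from this grasp joint 6 would reach its limit. So I'll set the cup back in its bay and regrip it with the tool turned half round.

Request:
{"fn": "jog_arm", "kwargs": {"rows": [[[0,0,0.006,0],[0,0,0.012,0],[0,0,0.015,0],[0,0,0.015,0],[0,0,0.015,0],[0,0,0.015,0],[0,0,0.015,0],[0,0,0.015,0],[0,0,0.01,0],[0,0,0.006,0],[0,0,0.004,0],[0,0,0.003,0],[0,0,0.0015,0],[0,0,0,0],[0,0,0,0]]]}}

```text
time_s: 8.28
tcp_pos: [0.5016, 0.3524, 0.1785]
ee_rot: [[0.987, -0.162, 0.0], [-0.162, -0.987, 0.0], [0.0, -0.0, -1.0]]
wrist_force: [-0.5, -0.9, -6.8]
gripper_width: 0.938
gripper_force: 30.0
```

Request:
{"fn": "jog_arm", "kwargs": {"rows": [[[0,0,0.001,0],[0,0,0.001,0],[0,0,0,0]]]}}

```text
time_s: 8.65
tcp_pos: [0.5018, 0.3525, 0.1774]
ee_rot: [[0.987, -0.162, 0.001], [-0.162, -0.987, 0.001], [0.001, -0.001, -1.0]]
wrist_force: [-0.9, -2.7, 0.8]
gripper_width: 0.939
gripper_force: 30.0
```

Request:
{"fn": "jog_arm", "kwargs": {"rows": [[[0,0,0,0],[0,0,0,0],[0,0,-0.01,0],[0,0,-0.02,0],[0,0,-0.02,0],[0,0,-0.02,0],[0,0,0,0.1848],[0,0,0,0.1848],[0,0,0,0.1848],[0,0,0,0.1848],[0,0,0,0.1848],[0,0,0,0.1848],[0,0,0,0.1848],[0,0,0,0.1848]]], "claw": 1}}

```text
time_s: 10.4
tcp_pos: [0.5017, 0.3526, 0.2472]
ee_rot: [[-0.076, -0.997, 0.001], [-0.997, 0.076, 0.001], [-0.001, -0.001, -1.0]]
wrist_force: [0.2, 0.7, -0.4]
gripper_width: 1.0
gripper_force: 0.0
```

Request:
{"fn": "jog_arm", "kwargs": {"rows": [[[0,0,0,0.1848],[0,0,0,0.1848],[0,0,0,0.1848],[0,0,0,0.1848],[0,0,0,0.1848],[0,0,0,0.1848],[0,0,0,0.1848],[0,0,0,0.1848],[0,0,0,0.1848],[0,0,0,0],[0,0,0,0]]]}}

```text
time_s: 11.78
tcp_pos: [0.5016, 0.3524, 0.2467]
ee_rot: [[-0.987, 0.159, 0.001], [0.159, 0.987, 0.0], [-0.0, 0.001, -1.0]]
wrist_force: [-0.3, -0.4, -0.7]
gripper_width: 0.999
gripper_force: 0.0
```

Run:
```python
from h import *
s=sense();t=np.array(s["tcp_pos"]);R=np.array(s["ee_rot"]);m=camera_model("wrist");im=capture("wrist")[:,:,::-1]
print(t.round(4),R.round(3).tolist(),s["joints"])
c=proj(m,[t+R@[0,y,t[2]-.15] for y in(-.041,.041)]);print(c)
v0=int(c[0,1])-55;a=im[v0:v0+110,190:370];cv2.imwrite("pics/w3.png",cv2.resize(a,None,fx=4.4,fy=4.4,interpolation=cv2.INTER_CUBIC));print("origin",190,v0)
```

```text
[0.5016 0.3524 0.2467] [[-0.987, 0.159, 0.001], [0.159, 0.987, 0.0], [-0.0, 0.001, -1.0]] [ 5.02043565e+01  2.28217254e+01 -5.14627554e+00  6.93933263e-03
 -6.19922180e+01 -1.49379939e+02]
[[218.63457714 242.90607665]
 [340.49989483 242.96466971]]
origin 190 187
```

View pics/w3.png

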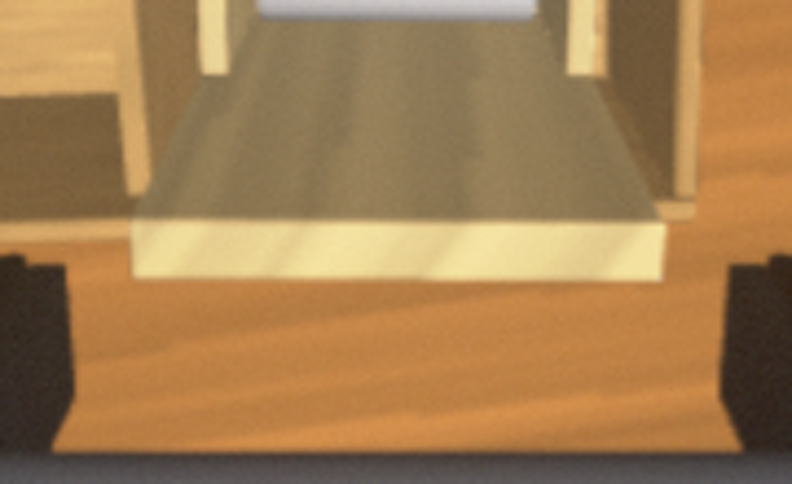

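The board (crop columns 132–664) is centred between the fingers (72–722), so I'll descend and regrip.

Request:
{"fn": "jog_arm", "kwargs": {"rows": [[[0,0,0.018,0],[0,0,0.018,0],[0,0,0.018,0],[0,0,0.015,0],[0,0,0,0],[0,0,0,0]]]}}

```text
time_s: 12.58
tcp_pos: [0.5019, 0.3527, 0.1779]
ee_rot: [[-0.987, 0.161, 0.001], [0.161, 0.987, 0.001], [-0.001, 0.001, -1.0]]
wrist_force: [0.4, 0.6, 0.7]
gripper_width: 0.998
gripper_force: 0.0
```

Request:
{"fn": "jog_arm", "kwargs": {"rows": [[[0,0,0,0],[0,0,0,0],[0,0,0,0],[0,0,0,0],[0,0,-0.003,0],[0,0,-0.006,0],[0,0,-0.01,0],[0,0,-0.012,0],[0,0,-0.015,0],[0,0,-0.015,0],[0,0,-0.015,0],[0,0,-0.015,0],[0,0,-0.015,0],[0,0,-0.012,0],[0,0,-0.01,0],[0,0,-0.005,0],[0,0,0,0],[0,0,0,0]]], "claw": 0}}

```text
time_s: 14.82
tcp_pos: [0.5013, 0.3522, 0.3095]
ee_rot: [[-0.987, 0.162, -0.001], [0.162, 0.987, -0.001], [0.001, -0.001, -1.0]]
wrist_force: [-0.9, -0.8, -6.0]
gripper_width: 0.94
gripper_force: 30.0
```

Run:
```python
from h import *
s=sense();print({k:np.round(s[k],3).tolist() for k in("tcp_pos","wrist_force","moment","joints")})
m=camera_model("top");im=cv2.imread("pics/top0.png")
# tray geometry check: project predicted rim with centre/yaw, compare to bigger tray nearest pts
print("plane px->", cast(m,[[300,158],[309,139],[362,157],[357,174]],.03).round(3))
c=np.array([.496,-.2105]);a=np.radians(-8.3);R=np.array([[np.cos(a),-np.sin(a)],[np.sin(a),np.cos(a)]])
q=c+(R@(.085*np.array([[-1,1],[1,1],[1,-1],[-1,-1]]).T)).T
p=proj(m,np.c_[q,[.045]*4]);print(p.round(1),q.round(3))
x=cv2.resize(im[165:285,270:430],None,fx=5,fy=5,interpolation=cv2.INTER_CUBIC)
for i in range(4): cv2.line(x,*[tuple(int(k) for k in (p[j%4]-[270,165]+.5)*5) for j in(i,i+1)],(0,255,0),1)
cv2.imwrite("pics/tray.png",x)
```

```text
{'tcp_pos': [0.501, 0.352, 0.31], 'wrist_force': [-0.934, -0.777, -5.978], 'moment': [-0.063, -0.362, 0.027], 'joints': [50.203, 20.241, 0.238, -0.016, -70.08, -149.53]}
plane px-> [[ 0.667 -0.124  0.03 ]
 [ 0.719 -0.147  0.03 ]
 [ 0.675 -0.285  0.03 ]
 [ 0.629 -0.272  0.03 ]]
[[294.2 250.7]
 [305.4 184.6]
 [372.  196. ]
 [362.6 262.4]] [[ 0.424 -0.114]
 [ 0.592 -0.139]
 [ 0.568 -0.307]
 [ 0.4   -0.282]]
```

View pics/tray.png

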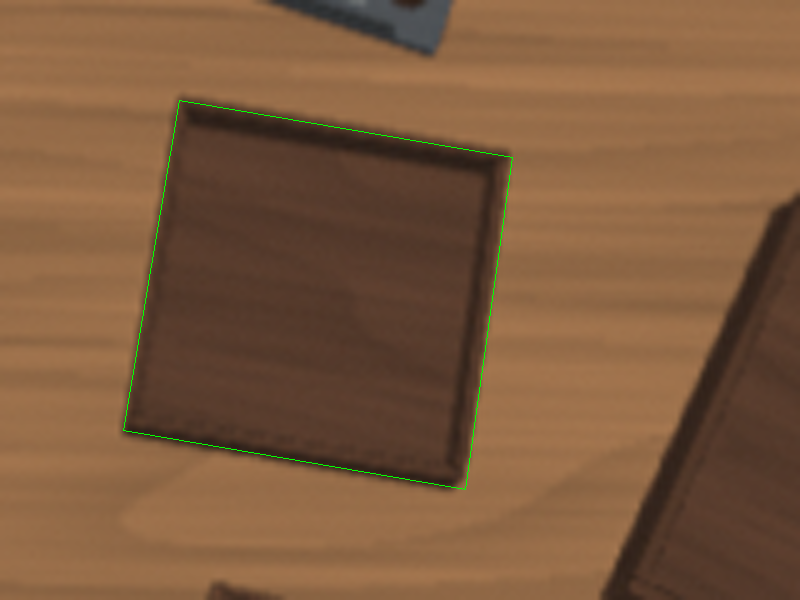

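The green outline fits the middle tray: centre (0.496, −0.2105), yaw −8.3°. I'll raise the cup to clear the bottle and the can, then carry it to the tray's +y side.

Request:
{"fn": "jog_arm", "kwargs": {"rows": [[[0,0,-0.005,0],[0,0,-0.01,0],[0,0,-0.015,0],[0,0,-0.015,0],[0,0,-0.01,0],[0,0,-0.005,0]]]}}

```text
time_s: 15.58
tcp_pos: [0.5015, 0.3524, 0.3714]
ee_rot: [[-0.987, 0.162, 0.001], [0.162, 0.987, 0.001], [-0.001, 0.001, -1.0]]
wrist_force: [0.6, 0.4, -6.6]
gripper_width: 0.937
gripper_force: 30.0
```

Request:
{"fn": "jog_arm", "kwargs": {"rows": [[[-0.0014,-0.006,0,0],[-0.0027,-0.012,0,0],[-0.0041,-0.018,0,0],[-0.0055,-0.024,0,0],[-0.0069,-0.03,0,0],[-0.0069,-0.03,0,0],[-0.0069,-0.03,0,0],[-0.0069,-0.03,0,0],[-0.0069,-0.03,0,0],[-0.0069,-0.03,0,0],[-0.0069,-0.03,0,0],[-0.0069,-0.03,0,0],[-0.0055,-0.024,0,0],[-0.0041,-0.018,0,0],[-0.0027,-0.012,0,0],[-0.0014,-0.006,0,0],[0,0,0,0]]]}}

```text
time_s: 17.7
tcp_pos: [0.5247, -0.0163, 0.3702]
ee_rot: [[-0.987, 0.162, 0.0], [0.162, 0.987, 0.0], [0.0, 0.0, -1.0]]
wrist_force: [-0.1, 0.4, -6.0]
gripper_width: 0.941
gripper_force: 30.0
```

Request:
{"fn": "jog_arm", "kwargs": {"rows": [[[0,0,0,-0.03],[0,0,0.005,-0.06],[0,0,0.01,-0.09],[0,0,0.012,-0.12],[0,0,0.012,-0.12],[0,0,0.012,-0.12],[0,0,0.012,-0.12],[0,0,0.012,-0.12],[0,0,0.012,-0.12],[0,0,0.012,-0.12],[0,0,0.012,-0.12],[0,0,0.012,-0.12],[0,0,0.01,-0.12],[0,0,0.008,-0.11],[0,0,0.006,-0.07],[0,0,0.002,-0.03],[0,0,0,-0.018],[0,0,0,0],[0,0,0,0]]]}}

```text
time_s: 20.08
tcp_pos: [0.5248, -0.0162, 0.2216]
ee_rot: [[-0.125, -0.992, 0.001], [-0.992, 0.125, 0.0], [-0.0, -0.001, -1.0]]
wrist_force: [0.2, -0.6, -7.2]
gripper_width: 0.938
gripper_force: 30.0
```

```bash
cat >> h.py <<'E'
def st():
    s=sense();t=np.array(s["tcp_pos"]);R=np.array(s["ee_rot"]);a=np.radians(-8.3);C=[.496,-.2105]
    n=np.array([-np.sin(a),np.cos(a)]);l=np.array([np.cos(a),np.sin(a)])
    print("t",round(s["time_s"],2),"s",(n@(t[:2]-C)).round(4),"lat",(l@(t[:2]-C)).round(4),"z",t[2].round(4),
     "cupyaw err deg",(np.degrees(np.arctan2(-R[1,0],-R[0,0]))-81.7).round(2),"F",np.round(s["wrist_force"],1),"M",np.round(s["moment"],3),"tool n",(R.T@[*n,0]).round(3),"J",np.round(s["joints"],0))
def traybright():
    m=camera_model("top");im=capture("top");c=np.array([.496,-.2105]);a=np.radians(-8.3)
    R=np.array([[np.cos(a),-np.sin(a)],[np.sin(a),np.cos(a)]])
    q=c+(R@(.078*np.array([[-1,1],[1,1],[1,-1],[-1,-1]]).T)).T
    k=np.zeros(im.shape[:2],np.uint8);cv2.fillPoly(k,[proj(m,np.c_[q,[.02]*4]).astype(np.int32)],1)
    h=cv2.cvtColor(im,cv2.COLOR_RGB2HSV);d=((h[:,:,2]>110)&(h[:,:,1]<60)&(k>0)).astype(np.uint8)
    n,_,stt,ce=cv2.connectedComponentsWithStats(d)
    print("bright",d.sum(),[(int(stt[i,4]),cast(m,ce[i],.017)[0,:2].round(3).tolist()) for i in range(1,n) if stt[i,4]>8])
E
python3 -c "
from h import *
st();traybright()"
```

```text
t 20.07 s 0.1964 lat 0.0004 z 0.2216 cupyaw err deg 1.1 F [ 0.2 -0.6 -7.2] M [ 0.235 -0.084 -0.023] tool n [-1.    -0.019  0.   ] J [ 16.  16. -19.   0. -54. -23.]
bright 0 []
```

Request:
{"fn": "jog_arm", "kwargs": {"rows": [[[0,0,0.004,0.019],[0,0,0.004,0],[0.004,0,0.002,0],[0.008,0,0,0],[0.008,0,0,0],[0.006,0,0,0],[0.004,0,0,0],[0.004,0,-0.0025,0],[0.004,0,-0.0025,0],[0.004,0,-0.0025,0],[0,0,0,0],[0,0,0,0]]]}}

```text
time_s: 21.62
tcp_pos: [0.5188, -0.0579, 0.219]
ee_rot: [[-0.144, -0.99, 0.0], [-0.99, 0.144, -0.0], [0.0, -0.001, -1.0]]
wrist_force: [-0.3, 1.7, -6.0]
gripper_width: 0.939
gripper_force: 30.0
```

```bash
python3 -c "
from h import *
st();traybright()"
```

```text
t 21.62 s 0.1543 lat 0.0005 z 0.219 cupyaw err deg 0.03 F [-0.3  1.7 -6. ] M [ 0.706 -0.038 -0.017] tool n [-1. -0. -0.] J [ 11.  16. -20.   0. -54. -20.]
bright 0 []
```

Contact is made, and the hinge slips at about 2 N of push. I'll go on to about 0.3 rad.

Request:
{"fn": "jog_arm", "kwargs": {"rows": [[[0.0043,0,-0.0022,0],[0.0043,0,-0.0021,0],[0.0044,0,-0.002,0],[0.0045,0,-0.0018,0],[0.0045,0,-0.0017,0],[0.0045,0,-0.0015,0],[0,0,0,0],[0,0,0,0]]]}}

```text
time_s: 22.68
tcp_pos: [0.515, -0.0843, 0.2304]
ee_rot: [[-0.144, -0.99, 0.001], [-0.99, 0.144, -0.001], [0.0, -0.001, -1.0]]
wrist_force: [1.3, 2.3, -2.1]
gripper_width: 0.936
gripper_force: 30.0
```

```bash
cat >> h.py <<'E'
def tilt():
    # board's back face seen from scene camera: long side edges direction of bright plywood
    m=camera_model("scene");im=capture("scene");s=sense();t=np.array(s["tcp_pos"])
    return m,im,t
E
python3 -c "
from h import *
st();traybright()
import cv2
cv2.imwrite('pics/s3.png',capture('scene')[:,:,::-1])
im=cv2.imread('pics/s3.png');h=cv2.cvtColor(im,cv2.COLOR_BGR2HSV);m=camera_model('scene')
t=np.array(sense()['tcp_pos'])
u,v=proj(m,[t-[0,0,.11]])[0].astype(int);print(u,v)
k=((h[:,:,1]<130)&(h[:,:,2]>140)).astype(np.uint8)[v-35:v+35,u-35:u+35]
for r in k[::2]: print(''.join('#' if x else '.' for x in r))
"
```

```text
t 22.68 s 0.1277 lat 0.0006 z 0.2304 cupyaw err deg 0.03 F [ 1.3  2.3 -2.1] M [ 0.948 -0.257  0.026] tool n [-1. -0. -0.] J [  9.  15. -19.   0. -56. -17.]
bright 0 []
278 218
...........#........................................................##
............................###.....................................##
.................................###..###..........................###
................................#.................................####
................................####...............................###
........................#############............................#####
.........................############.......................##########
..........................###############................############.
...........................################.........#############.....
...........................################.........##########........
..........................################..........#####.............
...........................################........#######............
............................###############........######.............
.
[... 860 characters left out ...]
......###################################..##................
................######################################................
................####################################..................
.................#################################....................
...................#############################......................
......................########################........................
..........................##################..........................
.............................############.............................
..................................#####...............................
....................................#.................................
```

Request:
{"fn": "jog_arm", "kwargs": {"rows": [[[0.0035,0,-0.001,0],[0.0035,0,-0.0009,0],[0.0035,0,-0.0009,0],[0.0035,0,-0.0008,0],[0,0,0,0],[0,0,0,0]]]}}

```text
time_s: 23.52
tcp_pos: [0.5127, -0.0981, 0.2336]
ee_rot: [[-0.144, -0.99, -0.0], [-0.99, 0.144, -0.0], [0.0, 0.0, -1.0]]
wrist_force: [0.6, 3.0, -2.9]
gripper_width: 0.938
gripper_force: 30.0
```

```bash
python3 -c "
from h import *
st();traybright()"
```

```text
t 23.52 s 0.1137 lat 0.0003 z 0.2336 cupyaw err deg 0.01 F [ 0.6  3.  -2.9] M [ 1.122 -0.294  0.037] tool n [-1. -0. -0.] J [  7.  15. -19.   0. -56. -15.]
bright 0 []
```

Still no dogs out, at about 0.4 rad nominal. I'll continue in small steps.

Request:
{"fn": "jog_arm", "kwargs": {"rows": [[[0.0025,0,-0.0005,0],[0.0025,0,-0.0004,0],[0.0022,0,-0.0004,0],[0,0,0,0],[0,0,0,0],[0,0,0,0]]]}}

```text
time_s: 24.32
tcp_pos: [0.5117, -0.1051, 0.2349]
ee_rot: [[-0.144, -0.99, -0.0], [-0.99, 0.144, -0.0], [0.0, 0.0, -1.0]]
wrist_force: [1.0, 2.9, -2.1]
gripper_width: 0.94
gripper_force: 30.0
```

```bash
python3 -c "
from h import *
st();traybright()"
```

```text
t 24.32 s 0.1066 lat 0.0004 z 0.2349 cupyaw err deg 0.02 F [ 1.   2.9 -2.1] M [ 1.196 -0.225  0.027] tool n [-1. -0. -0.] J [  6.  15. -19.   0. -56. -14.]
bright 0 []
```

```bash
cat >> h.py <<'E'
def cup_pts(P,th,t):
    a=np.radians(-8.3);n=np.array([-np.sin(a),np.cos(a),0]);l=np.array([np.cos(a),np.sin(a),0]) # n: cup +x ; l: -cup y
    H=np.array(t)+[0,0,-.0484];o=[]
    for x,y,z in P:
        f=.040-x;d=.124-z
        o.append(H-n*(f*np.cos(th)-d*np.sin(th))-l*y-np.array([0,0,d*np.cos(th)+f*np.sin(th)]))
    return np.array(o)
E
python3 - <<'E'
from h import *
m=camera_model("scene")
P=[(-41,41,0),(-41,-41,0),(45,-41,0),(45,41,0),(-41,-41,66),(45,-41,145)]
P=np.array(P)/1000
for th in(.1,.2,.3,.4): print(th,proj(m,cup_pts(P,th,[.515,-.0843,.2304])).round(0).tolist())
st()
t=np.array(sense()["tcp_pos"])
for th in(.2,.3,.4,.5): print(th,proj(m,cup_pts(P,th,t)).round(0).tolist())
im=capture('scene')[:,:,::-1];cv2.imwrite('pics/s4.png',im);h=cv2.cvtColor(np.ascontiguousarray(im),cv2.COLOR_BGR2HSV)
u,v=proj(m,[t-[0,0,.11]])[0].astype(int);print(u-35,v-35)
k=((h[:,:,1]<130)&(h[:,:,2]>140)).astype(np.uint8)[v-35:v+35,u-35:u+35]
for i in range(0,70,2): print(v-35+i,''.join('#' if x else '.' for x in k[i]))
E
```

```text
0.1 [[255.0, 241.0], [273.0, 252.0], [293.0, 238.0], [274.0, 228.0], [271.0, 235.0], [289.0, 199.0]]
0.2 [[258.0, 241.0], [276.0, 252.0], [295.0, 235.0], [277.0, 226.0], [272.0, 236.0], [289.0, 199.0]]
0.3 [[261.0, 240.0], [279.0, 251.0], [298.0, 233.0], [279.0, 223.0], [274.0, 236.0], [288.0, 199.0]]
0.4 [[265.0, 239.0], [283.0, 250.0], [300.0, 230.0], [282.0, 221.0], [276.0, 237.0], [288.0, 199.0]]
t 24.38 s 0.1066 lat 0.0004 z 0.2349 cupyaw err deg 0.02 F [ 0.1  3.4 -3. ] M [ 1.221 -0.275 -0.003] tool n [-1. -0. -0.] J [  6.  15. -19.   0. -56. -14.]
0.2 [[253.0, 242.0], [271.0, 253.0], [290.0, 237.0], [272.0, 227.0], [267.0, 237.0], [283.0, 200.0]]
0.3 [[256.0, 242.0], [274.0, 253.0], [293.0, 234.0], [275.0, 225.0], [269.0, 238.0], [283.0, 200.0]]
0.4 [[260.0, 241.0], [278.0, 251.0], [296.0, 232.0], [277.0, 222.0], [271.0, 239.0], [282.0, 201.0]]
0.5 [[263.0, 239.0], [281.0, 250.0], [298.0, 229.0], [279.0, 219.0], [273.0, 239.0], [282.0, 201.0]]
238 184
184 ......................................................................
186 ............................###..........#.......
[... 1796 characters left out ...]
######.#####.............
236 ....................###################################...............
238 .....................#################################................
240 ......................##############################..................
242 ..........................########################....................
244 .............................###################......................
246 .................................#############........................
248 ....................................###.#####.........................
250 ........................................###...........................
252 ......................................................................
```

The silhouette corners, at (279,250) and (297,230), give a tilt of about 0.44 rad, as modelled. I'll go on slowly.

Request:
{"fn": "jog_arm", "kwargs": {"rows": [[[0.0025,0,-0.0003,0],[0.0025,0,-0.0002,0],[0,0,0,0],[0,0,0,0],[0,0,0,0]]]}}

```text
time_s: 25.05
tcp_pos: [0.5111, -0.11, 0.2355]
ee_rot: [[-0.144, -0.99, 0.0], [-0.99, 0.144, -0.0], [0.0, -0.0, -1.0]]
wrist_force: [1.0, 3.4, -2.7]
gripper_width: 0.941
gripper_force: 30.0
```

```bash
python3 -c "
from h import *
st();traybright()"
```

```text
t 25.05 s 0.1016 lat 0.0004 z 0.2355 cupyaw err deg 0.02 F [ 1.   3.4 -2.7] M [ 1.2   -0.257  0.032] tool n [-1. -0. -0.] J [  6.  15. -19.   0. -56. -14.]
bright 0 []
```

Request:
{"fn": "jog_arm", "kwargs": {"rows": [[[0.0025,0,-0.0001,0],[0.0015,0,-0.0001,0],[0,0,0,0],[0,0,0,0],[0,0,0,0]]]}}

```text
time_s: 25.72
tcp_pos: [0.5105, -0.114, 0.2356]
ee_rot: [[-0.144, -0.99, 0.0], [-0.99, 0.144, -0.0], [0.0, -0.0, -1.0]]
wrist_force: [0.2, 3.5, -2.8]
gripper_width: 0.94
gripper_force: 30.0
```

Run:
```python
from h import *
st();traybright()
h=cv2.cvtColor(cv2.imread("pics/top0.png"),cv2.COLOR_BGR2HSV);print(h[230:236:2,94:108:3].tolist())
im=capture("top")[:,:,::-1];a=im[180:268,290:380].astype(int)
d=np.abs(a-cv2.imread("pics/top0.png")[180:268,290:380]).sum(2)>60
for r in d[::4]: print(''.join('#' if x else '.' for x in r[::2]))
```

```text
t 25.73 s 0.0976 lat 0.0004 z 0.2356 cupyaw err deg 0.02 F [ 0.2  3.5 -2.8] M [ 1.182 -0.316 -0.022] tool n [-1. -0. -0.] J [  5.  15. -19.   0. -56. -13.]
bright 0 []
[[[8, 6, 182], [150, 1, 182], [135, 3, 182], [135, 3, 180], [0, 1, 178]], [[6, 8, 150], [12, 8, 165], [15, 6, 176], [0, 4, 183], [0, 1, 183]], [[0, 3, 172], [0, 5, 163], [12, 9, 149], [8, 7, 148], [12, 8, 166]]]
###################..........................
##################...........................
######.#########.............................
##############...............................
#########....#...............................
#######..##..................................
###########..................................
#######...#..................................
#######..##..................................
.#####..##...................................
#####........................................
#####........................................
#####...#....................................
####...#.....................................
####...#.#...................................
####..####...................................
.............................................
.............................................
.............................................
.............................................
.............................................
.............................................
```

Request:
{"fn": "jog_arm", "kwargs": {"rows": [[[0.002,0,0,0],[0.0015,0,0,0],[0,0,0,0],[0,0,0,0],[0,0,0,0]]]}}

```text
time_s: 26.45
tcp_pos: [0.51, -0.1174, 0.2356]
ee_rot: [[-0.144, -0.99, 0.0], [-0.99, 0.144, -0.0], [0.0, -0.0, -1.0]]
wrist_force: [1.0, 2.5, -2.6]
gripper_width: 0.938
gripper_force: 30.0
```

```bash
python3 -c "
from h import *
st();traybright()"
```

```text
t 26.45 s 0.0941 lat 0.0004 z 0.2356 cupyaw err deg 0.02 F [ 1.   2.5 -2.6] M [ 1.172 -0.327 -0.039] tool n [-1. -0. -0.] J [  5.  15. -19.   0. -56. -13.]
bright 32 [(32, [0.525, -0.138])]
```

Request:
{"fn": "jog_arm", "kwargs": {"rows": [[[0.001,0,0,0],[0,0,0,0],[0,0,0,0],[0,0,0,0]]]}}

```text
time_s: 27.0
tcp_pos: [0.5098, -0.1184, 0.2356]
ee_rot: [[-0.144, -0.99, -0.0], [-0.99, 0.144, 0.0], [-0.0, 0.0, -1.0]]
wrist_force: [0.6, 2.4, -3.1]
gripper_width: 0.936
gripper_force: 30.0
```

Run:
```python
from h import *
st();traybright()
m=camera_model("scene");t=np.array(sense()["tcp_pos"]);P=np.array([(-41,-41,0),(45,-41,0)])/1000
for th in(.4,.5,.6,.7): print(th,proj(m,cup_pts(P,th,t)).round(0).tolist())
im=capture('scene')[:,:,::-1];h=cv2.cvtColor(np.ascontiguousarray(im),cv2.COLOR_BGR2HSV)
u,v=proj(m,[t-[0,0,.11]])[0].astype(int);print(u-45,v-35)
S=h[v-35:v+45,u-45:u+35,1];V=h[v-35:v+45,u-45:u+35,2]
for i in range(0,80,2): print(v-35+i,''.join('D' if a<30 and b>110 else '#' if a<130 and b>140 else '.' for a,b in zip(S[i],V[i])))
```

```text
t 27.0 s 0.0931 lat 0.0003 z 0.2356 cupyaw err deg 0.01 F [ 0.6  2.4 -3.1] M [ 1.185 -0.307  0.012] tool n [-1. -0.  0.] J [  5.  15. -19.  -0. -56. -13.]
bright 399 [(40, [0.524, -0.138]), (145, [0.507, -0.167]), (214, [0.499, -0.195])]
0.4 [[275.0, 253.0], [293.0, 233.0]]
0.5 [[278.0, 252.0], [295.0, 230.0]]
0.6 [[282.0, 250.0], [297.0, 227.0]]
0.7 [[285.0, 247.0], [299.0, 224.0]]
225 186
186 .................................DD...........................................DD
188 .....................................DD###...................................DDD
190 ..........................................D###..#...........................DDDD
192 ..........................................#.................................DDDD
194 ............................................................................DDDD
196 .................................#######.................................DDDDDDD
198 ..................................##########...#....................###DDDDDDDDD
200 .....................................###########..................#########DD###
202 ......................
[... 1993 characters left out ...]
....................
250 ............................####DDDDDDDDD............###........................
252 ..........................#DDDDDDDDDDDDDDDDD....................................
254 .........................##DDDDDDDDDDDDDDDDDDDD.................................
256 ..................##DDDD#..#DDDDDDDDDDDDDDDDDDDDDD..............................
258 .................##DDDDDDDD#..#DDDDDDDDDDDDDDDDDDD..............................
260 ..................#DDDDDDDDDDD#...DDDDDDDDDDDDDDD...............................
262 .....................DDDDDDDDDDDD#...DDDDDDD....................................
264 ........................DDDDDDDDDDDD#...DDD.....................................
```

The dogs are rolling out into the tray, so I'll hold the tilt.

Request:
{"fn": "jog_arm", "kwargs": {"rows": [[[0,0,0,0],[0,0,0,0],[0,0,0,0],[0,0,0,0],[0,0,0,0],[0,0,0,0],[0,0,0,0],[0,0,0,0],[0,0,0,0],[0,0,0,0]]]}}

```text
time_s: 28.35
tcp_pos: [0.5098, -0.1184, 0.2356]
ee_rot: [[-0.144, -0.99, -0.0], [-0.99, 0.144, 0.0], [-0.0, 0.0, -1.0]]
wrist_force: [0.1, 2.9, -3.8]
gripper_width: 0.938
gripper_force: 30.0
```

Run:
```python
from h import *
st();traybright()
im=capture("top")[:,:,::-1];h=cv2.cvtColor(np.ascontiguousarray(im),cv2.COLOR_BGR2HSV)[176:268,288:378]
for r in h[::2]: print(''.join('D' if p[1]<60 and p[2]>110 else '#' if p[2]>110 else '.' for p in r))
```

```text
t 28.35 s 0.0931 lat 0.0003 z 0.2356 cupyaw err deg 0.01 F [ 0.1  2.9 -3.8] M [ 1.268 -0.255  0.021] tool n [-1. -0.  0.] J [  5.  15. -19.  -0. -56. -13.]
bright 398 [(40, [0.524, -0.138]), (144, [0.507, -0.167]), (214, [0.499, -0.198])]
DDD.......................................#########################.######################
DDDDD.....................................################################################
DDDDDDDDD.......................DD........################################################
DDDDD....DDDDDDD.........DD...............################################################
DDDDDDD.................................##################################################
DDDDDDDDD..............................###################################################
DDDDDDDDDD.................................###############################################
.......................................................###################################
...................................................................#######################
..........................................
[... 2624 characters left out ...]
.................................................##############
####################........................................................##############
##################################..........................................##############
############################################...............................###############
########################################################...................###############
###################################################################......#################
##########################################################################################
##########################################################################################
```

Run:
```python
from h import *
t=np.array(sense()["tcp_pos"]);m=camera_model("wrist");im=capture("wrist")
P=np.array([(-41,-35,10.5),(-41,35,10.5),(-35,-35,66),(-35,35,66),(-35,-35,6),(-35,35,6)])/1000
print(proj(m,cup_pts(P,.55,t)).round(0).tolist())
a=np.radians(-8.3);n=np.array([-np.sin(a),np.cos(a)]);l=np.array([np.cos(a),np.sin(a)]);C=np.array([.496,-.2105])
print([proj(m,[[*(C+n*s+l*k),z]])[0].round(0).tolist() for s,z in((.085,.045),(.079,.045),(.068,.028)) for k in(-.04,.04)])
h=cv2.cvtColor(im,cv2.COLOR_RGB2HSV)
for v in range(60,330,6): print(v,''.join('D' if p[1]<50 and p[2]>95 else '#' if p[2]>150 else '+' if p[2]>100 else '.' if p[2]>45 else ' ' for p in h[v,120:440:3]))
```

```text
[[243.0, 195.0], [317.0, 195.0], [234.0, 181.0], [326.0, 181.0], [243.0, 202.0], [316.0, 202.0]]
[[322.0, 196.0], [238.0, 196.0], [322.0, 190.0], [238.0, 190.0], [320.0, 175.0], [240.0, 175.0]]
60 DD..###############++...++++++++++++++++++++++++++++++++++++++++++++++++++++++++....+######################
66 DD..###############++....+++++++++++++++++++++++++++++++++++++++++++++++++++++++...++#####################.
72 DD..###############++....+++++++++++++++++++++++++++++++++++++++++++++++++++++++...++#####################.
78 .D..###############++....++++++++++++++++++++++++++++++++++++++++++++++++++++++....++####################..
84 ....###############++....++++++++++++++++++++++++++++++++++++++++++++++++++++++....++####################..
90 ....################++...++++++++++++++++++++++++++++++++++++++++++++++++++++++....++###################+..
96 ....################++...++++++++++++++++++++++++++++++++++++++++++++++++++++++....+####################...
102 ....################++....++++++++++++++++++++++++DD+D+D++DD+++D+++++++++++++++...++###################+...
108 ....#########
[... 3426 characters left out ...]
####.............####..++.++
294 ++....................................................D.D.D................................................
300 +D...D.DDDDDDDDDDDDDDDDDDDDDDDDDDDDDDDDDDDDDDDDDDDDDDDDDDDDDDDDDDDDDDDDDDDDDDDDDDDDD.DDDDDDDD.DD.D..D..DD..
306 +DDDDDDDDDDDDDDDDDDDDDDDDDDDDDDDDDDDDDDDDDDDDDDDDDDDDDDDDDDDDDDDDDDDDDDDDDDDDDDDDDDDDDDDDDDDDDDDDDDDDDDDDD+
312 +DDDDDDDDDDDDDDDDDDDDDDDDDDDDDDDDDDDDDDDDDDDDDDDDDDDDDDDDDDDDDDDDDDDDDDDDDDDDDDDDDDDDDDDDDDDDDDDDDDDDDDDDD+
318 ++++++...................+++++####################################################+..........    . . ......
324 ++++.             ......++++++#####################################################+.....              ....
```

Three dogs now lie in the tray: in the wrist view, one at rows 104–122 and two side by side at rows 144–183. The bottom three are still in the cup (rows 198–264) and the wall is clear. To level the cup I'll push its back edge against the carton's fixed −y end wall.

Run:
```python
from h import *
m=camera_model("top");p=cast(m,[[213.4,220.4],[204.8,271.5],[68.4,249.6]],.095)[:,:2];print(p.round(4))
e=p[0]-p[1];print(np.linalg.norm(e),np.degrees(np.arctan2(e[1],e[0])),np.linalg.norm(p[2]-p[1]),np.degrees(np.arctan2(*(p[2]-p[1])[::-1]))-90)
print((p[0]+p[1])/2)
```

```text
[[0.4847 0.0814]
 [0.3628 0.0952]
 [0.4047 0.4215]]
0.12269446994556711 -6.451546197596933 0.32900266712974824 -7.3132015362161695
[0.42373275 0.08829765]
```

Request:
{"fn": "jog_arm", "kwargs": {"rows": [[[0,0,-0.001,0],[0,0,-0.003,0],[-0.001,0,-0.004,0],[-0.002,0,-0.003,0],[-0.003,0,-0.001,0],[-0.005,0,0,0],[-0.005,0,0,0],[-0.003,0,0,0],[-0.001,0,0,0],[0,0,0,0],[0,0,0,0]]]}}

```text
time_s: 29.88
tcp_pos: [0.5126, -0.0987, 0.2476]
ee_rot: [[-0.144, -0.99, -0.0], [-0.99, 0.144, -0.0], [0.0, 0.0, -1.0]]
wrist_force: [0.6, 0.3, -5.1]
gripper_width: 0.939
gripper_force: 30.0
```

Run:
```python
from h import *
st();traybright()
m=camera_model("scene");t=np.array(sense()["tcp_pos"]);P=np.array([(-41,-41,0),(45,-41,0)])/1000
for th in(.4,.5,.6,.7): print(th,proj(m,cup_pts(P,th,t)).round(0).tolist())
im=capture('scene')[:,:,::-1];h=cv2.cvtColor(np.ascontiguousarray(im),cv2.COLOR_BGR2HSV)
u,v=proj(m,[t-[0,0,.11]])[0].astype(int);print(u-45,v-35)
S=h[v-35:v+45,u-45:u+35,1];V=h[v-35:v+45,u-45:u+35,2]
for i in range(20,72,2): print(v-35+i,''.join('D' if a<30 and b>110 else '#' if a<130 and b>140 else '.' for a,b in zip(S[i],V[i])))
```

```text
t 29.88 s 0.113 lat 0.0003 z 0.2476 cupyaw err deg 0.01 F [ 0.6  0.3 -5.1] M [ 0.002  0.005 -0.033] tool n [-1. -0. -0.] J [  7.  14. -18.   0. -58. -15.]
bright 588 [(376, [0.506, -0.156]), (212, [0.499, -0.198])]
0.4 [[279.0, 247.0], [297.0, 227.0]]
0.5 [[283.0, 246.0], [299.0, 224.0]]
0.6 [[286.0, 244.0], [302.0, 221.0]]
0.7 [[289.0, 241.0], [304.0, 218.0]]
230 180
200 .........................................##..##....#.........#########D#####....
202 .......................................##.##..##.............############.......
204 .........................................#.##..##............#########..........
206 .........................................######.##...........#########..........
208 ........................................########.##..........#########..........
210 ......................................#######.###.##.......#..########..........
212 ....................................##############.##......###########..........
214 ...................................################..###.....#########..........
216 .................................############
[... 780 characters left out ...]
###.................
236 ....................................#######DDD################..................
238 .......................................#######D#############....................
240 ...........................................################.....................
242 ...............................................##########.......................
244 ..................................................#####.........................
246 ................................................................................
248 ...........................#DDDD................................................
250 .......................####DDDDDDDDD............................................
```

Request:
{"fn": "jog_arm", "kwargs": {"rows": [[[-0.0016,0.0025,0,0],[-0.0032,0.005,0,0],[-0.0048,0.0075,0,0],[-0.0064,0.01,0,0],[-0.008,0.0125,0,0],[-0.008,0.0125,0,0],[-0.008,0.0125,0,0],[-0.008,0.0125,0,0],[-0.008,0.0125,0,0],[-0.0064,0.01,0,0],[-0.0048,0.0075,0,0],[-0.0032,0.005,0,0],[-0.0016,0.0025,0.002,-0.012],[0,0,0.004,-0.012],[0,0,0.004,0],[0,0,0.002,0],[0,0,0,0]]]}}

```text
time_s: 32.1
tcp_pos: [0.4117, -0.0113, 0.2354]
ee_rot: [[-0.121, -0.993, -0.001], [-0.993, 0.121, -0.0], [0.0, 0.001, -1.0]]
wrist_force: [0.4, -0.1, -5.8]
gripper_width: 0.94
gripper_force: 30.0
```

Request:
{"fn": "jog_arm", "kwargs": {"rows": [[[-0.004,0,0,0],[-0.006,0,0,0],[-0.006,0,0,0],[-0.006,0,0,0],[-0.005,0,0,0],[-0.005,0,0,0],[-0.005,0,0,0],[-0.005,0,0,0],[-0.005,0,0,0],[0,0,0,0],[0,0,0,0]]]}}

```text
time_s: 33.48
tcp_pos: [0.4172, 0.0355, 0.2355]
ee_rot: [[-0.12, -0.993, -0.001], [-0.993, 0.12, 0.0], [-0.0, 0.001, -1.0]]
wrist_force: [-1.3, -2.2, -3.8]
gripper_width: 0.941
gripper_force: 30.0
```

```bash
python3 -c "
from h import *
st();traybright()"
```

```text
t 33.48 s 0.2321 lat -0.1135 z 0.2355 cupyaw err deg 1.39 F [-1.3 -2.2 -3.8] M [-0.921  0.312 -0.041] tool n [-1.    -0.024  0.   ] J [ 27.   5. -32.  -0. -53. -34.]
bright 649 [(429, [0.505, -0.153]), (220, [0.498, -0.198])]
```

Request:
{"fn": "jog_arm", "kwargs": {"rows": [[[-0.005,0,0,0],[-0.005,0,0,0],[-0.005,0,0,0],[-0.005,0,0,0],[-0.005,0,0,0],[-0.005,0,0,0],[-0.004,0,0,0],[-0.003,0,0,0],[0,0,0,0],[0,0,0,0]]]}}

```text
time_s: 34.78
tcp_pos: [0.4218, 0.0724, 0.2356]
ee_rot: [[-0.12, -0.993, 0.0], [-0.993, 0.12, 0.0], [-0.001, -0.0, -1.0]]
wrist_force: [-1.3, -2.8, -3.3]
gripper_width: 0.942
gripper_force: 30.0
```

```bash
cat >> h.py <<'E'
def scene_ascii(x0=45,y0=35):
    m=camera_model("scene");t=np.array(sense()["tcp_pos"]);R=np.array(sense()["ee_rot"])
    P=np.array([(-41,-41,0),(45,-41,0),(-41,41,0)])/1000
    for th in(0,.1,.2,.3):
        o=[]
        for x,y,z in P:
            f=.04-x;d=.124-z;o.append(t+[0,0,-.0484]+R[:,0]*(f*np.cos(th)-d*np.sin(th))+R[:,1]*(-y)+[0,0,-(d*np.cos(th)+f*np.sin(th))])
        print(th,proj(m,o).round(0).tolist())
    im=capture('scene');h=cv2.cvtColor(im,cv2.COLOR_RGB2HSV)
    u,v=proj(m,[t-[0,0,.11]])[0].astype(int);print(u-x0)
    for i in range(v-y0,v+45,2): print(i,''.join('D' if a<30 and b>110 else '#' if a<130 and b>140 else '.' for _,a,b in h[i,u-x0:u+40]))
E
python3 -c "
from h import *
st();scene_ascii()"
```

```text
t 34.77 s 0.2692 lat -0.1142 z 0.2356 cupyaw err deg 1.38 F [-1.3 -2.8 -3.3] M [-1.067e+00  1.730e-01 -1.000e-03] tool n [-1.    -0.024  0.001] J [ 32.   6. -31.  -0. -54. -39.]
0 [[260.0, 210.0], [277.0, 200.0], [277.0, 218.0]]
0.1 [[263.0, 210.0], [279.0, 199.0], [280.0, 218.0]]
0.2 [[265.0, 210.0], [282.0, 197.0], [282.0, 218.0]]
0.3 [[268.0, 210.0], [284.0, 195.0], [285.0, 218.0]]
239
154 ............................#........................................................
156 .....................................................................................
158 .......................................###...........................................
160 ......................................#.....#####....................................
162 ............................................#........................................
164 ...............................................#.....................................
166 ....................................######...........................................
168 ....................................############....#.....................
[... 2191 characters left out ...]
.......................####.....##############...........#............
220 ...................................................###########....####...............
222 .......................................................###.###..##...................
224 ...........................................................####......................
226 .....................................................................................
228 .....................................................................................
230 .....................................................................................
232 .....................................................................................
```

The tilt is now about 0.09 rad. I'll push to nearly flush.

Request:
{"fn": "jog_arm", "kwargs": {"rows": [[[-0.003,0,0,0],[-0.003,0,0,0],[-0.002,0,0,0],[-0.001,0,0,0],[0,0,0,0],[0,0,0,0]]]}}

```text
time_s: 35.58
tcp_pos: [0.4229, 0.0812, 0.2356]
ee_rot: [[-0.12, -0.993, -0.0], [-0.993, 0.12, 0.0], [-0.0, 0.0, -1.0]]
wrist_force: [-0.6, -3.5, -1.6]
gripper_width: 0.941
gripper_force: 30.0
```

Request:
{"fn": "jog_arm", "kwargs": {"rows": [[[0.004,0,0,0],[0.008,0,0,0],[0.01,0,-0.004,0],[0.006,0,-0.01,0],[0.002,0,-0.016,0],[0,0,-0.018,0],[0,0,-0.018,0],[0,0,-0.018,0],[0,0,-0.018,0],[0,0,-0.016,0],[0,0,-0.01,0],[0,0,-0.006,0],[0,0,0,0]]]}}

```text
time_s: 37.2
tcp_pos: [0.4193, 0.0514, 0.3698]
ee_rot: [[-0.12, -0.993, 0.0], [-0.993, 0.12, 0.0], [-0.0, -0.0, -1.0]]
wrist_force: [-0.6, -0.5, -4.7]
gripper_width: 0.934
gripper_force: 30.0
```

Request:
{"fn": "jog_arm", "kwargs": {"rows": [[[-0.0052,-0.0008,0,0],[-0.0104,-0.0015,0,0],[-0.0155,-0.0023,0,0],[-0.0206,-0.003,0,0],[-0.0257,-0.0038,0,0],[-0.0257,-0.0038,0,0],[-0.0257,-0.0038,0,0],[-0.0257,-0.0038,0,0],[-0.0257,-0.0038,0,0],[-0.0257,-0.0038,0,0],[-0.0257,-0.0038,0,0],[-0.0257,-0.0038,0,0],[-0.0206,-0.003,0,0],[-0.0155,-0.0023,0,0],[-0.0104,-0.0015,0,0],[-0.0052,-0.0008,0,0],[0,0,0,0]]]}}

```text
time_s: 39.33
tcp_pos: [0.5018, 0.3526, 0.3696]
ee_rot: [[-0.12, -0.993, -0.0], [-0.993, 0.12, -0.0], [0.0, 0.0, -1.0]]
wrist_force: [-0.7, -0.3, -4.2]
gripper_width: 0.937
gripper_force: 30.0
```

Request:
{"fn": "jog_arm", "kwargs": {"rows": [[[0,0,0,0.03],[0,0,0,0.07],[0,0,0,0.11],[0,0,0,0.12],[0,0,0,0.12],[0,0,0,0.12],[0,0,0,0.12],[0,0,0,0.12],[0,0,0,0.12],[0,0,0,0.12],[0,0,0,0.12],[0,0,0,0.12],[0,0,0,0.12],[0,0,0,0.11],[0,0,0,0.07],[0,0,0,0.02],[0,0,0,0],[0,0,0,0]]]}}

```text
time_s: 41.58
tcp_pos: [0.5017, 0.3525, 0.3697]
ee_rot: [[-0.987, 0.159, 0.0], [0.159, 0.987, -0.0], [-0.0, -0.0, -1.0]]
wrist_force: [-0.9, 0.4, -3.0]
gripper_width: 0.943
gripper_force: 30.0
```

```bash
python3 -c "
from h import *
st();traybright();s=sense();R=np.array(s['ee_rot']);d=np.array([.5016,.3525,.1774])-s['tcp_pos'];print(R.T@d,R.round(3).tolist());scene_ascii()"
```

```text
t 41.58 s 0.5579 lat -0.0756 z 0.3697 cupyaw err deg -90.84 F [-0.9  0.4 -3. ] M [ 0.006 -0.252  0.038] tool n [ 0.015  1.    -0.   ] J [  50.   19.    6.    0.  -78. -149.]
bright 648 [(429, [0.505, -0.153]), (219, [0.498, -0.198])]
[ 1.51107985e-04 -5.33954440e-05  1.92305245e-01] [[-0.987, 0.159, 0.0], [0.159, 0.987, -0.0], [-0.0, -0.0, -1.0]]
0 [[335.0, 141.0], [352.0, 147.0], [321.0, 147.0]]
0.1 [[337.0, 144.0], [355.0, 148.0], [324.0, 150.0]]
0.2 [[340.0, 146.0], [357.0, 148.0], [326.0, 152.0]]
0.3 [[342.0, 148.0], [360.0, 148.0], [329.0, 154.0]]
300
98 ....###################.....................................................########.
100 ................#######...................................D............##########....
102 ....................................................D..................######........
104 ..............................................................###########............
106 ###.........................................................##########...............
108 #..............................................................####.................
[... 2361 characters left out ...]
......................................................................
164 ............................#######..................................................
166 ........................###....##########............................................
168 ....................###.......#################......................................
170 ..............................#######################................................
172 ............#.................#########################..............................
174 ........####...................######################................................
176 ########...##DDDDDD##.........###################....................................
```

The cup is level again. I'll lower it into its bay.

Request:
{"fn": "jog_arm", "kwargs": {"rows": [[[0,0,0.006,0],[0,0,0.012,0],[0,0,0.016,0],[0,0,0.018,0],[0,0,0.018,0],[0,0,0.018,0],[0,0,0.018,0],[0,0,0.018,0],[0,0,0.016,0],[0,0,0.014,0],[0,0,0.01,0],[0,0,0.007,0],[0,0,0.005,0],[0,0,0.004,0],[0,0,0,0],[0,0,0,0]]]}}

```text
time_s: 43.68
tcp_pos: [0.5019, 0.3528, 0.19]
ee_rot: [[-0.987, 0.159, 0.001], [0.159, 0.987, 0.0], [-0.001, 0.001, -1.0]]
wrist_force: [-0.3, 0.7, -4.2]
gripper_width: 0.94
gripper_force: 30.0
```

Request:
{"fn": "jog_arm", "kwargs": {"rows": [[[0,0,0.0015,0],[0,0,0.0015,0],[0,0,0,0],[0,0,0,0]]]}}

```text
time_s: 44.18
tcp_pos: [0.5018, 0.3526, 0.1866]
ee_rot: [[-0.987, 0.159, 0.0], [0.159, 0.987, -0.0], [-0.0, -0.0, -1.0]]
wrist_force: [0.2, 0.1, -4.2]
gripper_width: 0.94
gripper_force: 30.0
```

Request:
{"fn": "jog_arm", "kwargs": {"rows": [[[0,0,0.0015,0],[0,0,0.001,0],[0,0,0,0],[0,0,0,0]]]}}

```text
time_s: 44.68
tcp_pos: [0.5018, 0.3526, 0.1841]
ee_rot: [[-0.987, 0.159, 0.0], [0.159, 0.987, -0.0], [-0.0, -0.0, -1.0]]
wrist_force: [0.4, -0.3, -5.5]
gripper_width: 0.94
gripper_force: 30.0
```

Request:
{"fn": "jog_arm", "kwargs": {"rows": [[[0,0,0.0015,0],[0,0,0.0015,0],[0,0,0.001,0],[0,0,0,0],[0,0,0,0]]]}}

```text
time_s: 45.3
tcp_pos: [0.502, 0.3526, 0.1806]
ee_rot: [[-0.987, 0.159, 0.001], [0.159, 0.987, 0.0], [-0.001, 0.0, -1.0]]
wrist_force: [0.9, -1.2, -0.4]
gripper_width: 0.939
gripper_force: 30.0
```

Request:
{"fn": "jog_arm", "kwargs": {"rows": [[[0,0,0.001,0],[0,0,0.001,0],[0,0,0,0],[0,0,0,0]]]}}

```text
time_s: 45.8
tcp_pos: [0.5028, 0.3525, 0.18]
ee_rot: [[-0.987, 0.158, 0.003], [0.158, 0.987, 0.001], [-0.003, 0.001, -1.0]]
wrist_force: [1.3, -3.8, 4.7]
gripper_width: 0.937
gripper_force: 30.0
```

Touched down. I'll release and rise.

Request:
{"fn": "jog_arm", "kwargs": {"rows": [[[0,0,0,0],[0,0,0,0],[0,0,0,0],[0,0,0,0],[0,0,-0.005,0],[0,0,-0.015,0],[0,0,-0.02,0],[0,0,-0.03,0],[0,0,-0.03,0],[0,0,0,0],[0,0,0,0],[0,0,0,0]]], "claw": 1}}

```text
time_s: 47.3
tcp_pos: [0.5014, 0.3523, 0.2772]
ee_rot: [[-0.987, 0.159, -0.002], [0.159, 0.987, -0.001], [0.001, -0.002, -1.0]]
wrist_force: [-1.2, -0.4, -0.0]
gripper_width: 1.001
gripper_force: 0.0
```

Run:
```python
from h import *
st();traybright()
m=camera_model("wrist");h=cv2.cvtColor(capture("wrist"),cv2.COLOR_RGB2HSV);t=np.array(sense()["tcp_pos"]);R=np.array(sense()["ee_rot"])
print(proj(m,[t+R@[0,y,t[2]-.15] for y in(-.041,.041)]))
for v in range(130,260,4): print(v,''.join('D' if p[1]<50 and p[2]>95 else '#' if p[2]>190 and p[1]<125 else '+' if p[2]>100 else '.' for p in h[v,200:360:2]))
```

```text
t 47.3 s 0.5577 lat -0.0759 z 0.2772 cupyaw err deg -90.86 F [-1.2 -0.4 -0. ] M [ 0.02  -0.106  0.012] tool n [ 0.015  1.    -0.002] J [  50.   22.   -3.   -0.  -66. -149.]
bright 650 [(431, [0.505, -0.153]), (219, [0.498, -0.198])]
[[226.36778464 227.12722871]
 [333.11588258 227.17438622]]
130 D#++++++#++++++++++####++#DDDDDDDDDDDDDDDDDDDDDDDDDDDDDD+++####+++++++++++++++++
134 DDD#++++++++++++++#####+++DDDDDDDDDDDDDDDDDDDDDDDDDDDDDD+++####+++++++++++++++++
138 DDDD+++++++++++++++####+++DDDDDDDDDDDDDDDDDDDDDDDDDDDDDD+++####++++++++#++++++++
142 DDDDD++##++++++++++####+++DDDDDDDDDDDDDDDDDDDDDDDDDDDDDD+++####+++++++++++++++++
146 DDDDDD#++++++++++++####++#+DDDDDDDDDDDDDDDDDDDDDDDDDDDD#+++####+++++++++++++++++
150 DDDDDD#++#+++++++++####+++DDDDDDDDDDDDDDDDDDDDDDDDDDDDDD+++###++++++++++++++++++
154 DDDDDD#+++++#++++++####+++DDDDDDDDDDDDDDDDDDDDDDDDDDDDDD+++####+++++++++++++++++
158 DDDDDD##+++++++++++####+++DDDDDDDDDDDDDDDDDDDDDDDDDDDDDD+++####+++++++++++++++++
162 DDDDD#+++++#+++++++####+++DDDDDDDDDDDDDDDDDDDDDDDDDDDDD#+++###++++++++++++++++++
166 DDDD#+#++++#+++++++####+++#DDDDDDDDDDDD
[... 1296 characters left out ...]
########++++++++++++
230 ++++++++++++++#####################################################+++++++++++++
234 +++++++++++++++####################################################+++++++++++++
238 ++++++++++++++++++++++++++++++++++++++++++++++++++++++++++++++++++++++++++++++++
242 ++++++++++++++++++++++++++++++++++++++++++++++++++++++++++++++++++++++++++++++++
246 ++++++++++++++++++++++++++++++++++++++++++++++++++++++++++++++++++++++++++++++++
250 ...+++++++++++++++++++++++++++++++++++++++++++++++++++++++++++++++++++++++++++..
254 ...+++++++++++++++++++++++++++++++++++++++++++++++++++++++++++++++++++++++++++..
258 ...+++++++++++++++++++++++++++++++++++++++++++++++++++++++++++++++++++++++++++..
```

The cup stands level in its bay with three dogs in it, and three lie in the tray. I'll hand it in.

```bash
python3 -c "
from station import *
print(finish_job())"
```

```text
the job is handed in; nothing more can be done
None
```

The job is handed in, but no verdict came back. By my last check, three dogs lie in the middle-sized tray, and the cup, holding the other three, stands upright and released in its own bay; about 47 s of the 67 s were used.

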